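Set the lemons into the fruit tray

ROBOT

A 6-joint arm with a two-finger parallel gripper is mounted at the origin on a cart in front of the work surface, level with it; the furniture and walls round the work are solid. World frame = base frame: x ahead of the robot, y to its left, z up, the work surface at z = 0. Lengths are in mm, angles in degrees, forces in N, time in s.
With the tool pointing down it reaches from about 350 to 975 mm from the base axis. Payload 7.1 kg.
Tool frame: the origin (TCP) lies midway between the tips of the shut fingers; the grasp point (between the pads) lies 19 mm behind it; z points along the fingers, y is the line along which they close (so a half turn about z gives the same grasp; the last joint's range is limited). The gripper opens to 88 mm and grips with 3 to 60 N. Pads are 20 mm wide; open, the fingers measure 115 mm over their backs; the gripper's body (75 mm by 178 mm) begins 61 mm behind the grasp point.
Start: joints at [68.984, 24.242, 93.386, -0, 62.372, -1.089], TCP at [212.987, 587.572, 222.675] pointing down, gripper open.
Joint ranges: [-172.04, 172.04], [-51.8, 120.97], [4.93, 147.93], [-75.15, 255.16], [6.16, 154.13], [-145.62, 145.62]. Speed limits (degrees/s): [136.94, 136.94, 172.46, 180, 180, 180].

INTERFACE

Orientations are given as [roll, pitch, yaw] about the fixed x, y, z axes, in that order (R = Rz(yaw) Ry(pitch) Rx(roll)).
In Python, from plant import manip gives the robot as it stands.
- The arm moves only by the tool send_rows, never from a script. Its argument "rows" is a list that holds one entry, the list of rows, each a list of 5 numbers: the finger opening in mm, from 0 to 87.8, then the shift along the tool's x, y, z in mm, then the turn about the tool's z in degrees. In form: [[[gripper, dx, dy, dz, roll], ...]]. A call has 1 to 8 rows; each row shifts and turns the commanded pose from where the row before left it, along the tool's axes as they then stand; what a row does not reach is not made up. A row lasts 1/10 s, in which the tool goes at most 50 mm and 8.59 degrees, less where a joint would pass 70% of its speed; a pose out of reach is approached as far as the arm can. A call is refused whole if a number of a shift passes 50 or a number of a turn 8.59, either way. A call with a gripper value outside its range is refused whole. The fingers move at their own pace and stop on an object; "grip_force" is the grip in N (left out, the last holds). Time passes only in rows, so rows that do not move let the fingers close. It gives the time, the measured TCP pose, the force, the opening and the grip force at its end, in the units of the state.
- manip.state(): the state, without advancing time (a new reading comes with each control period).
- manip.snapshot(name): name is "side" or "top" or "wrist"; returns the picture (480x640x3 uint8, red, green, blue); there is no depth.
- manip.camera_model(name): a dict with "mtx" (3x3 intrinsics, pixels), "cam_to_world" (4x4, takes a point from camera to world coordinates). Camera axes: x right, y down, z forward; pixel columns grow to the right and rows downward; lengths in mm; the calibration is good to about 2 mm. A picture is of the moment at which its call begins: read the wrist's pose just before it. camera_model takes no time and is no camera call; for the wrist camera it gives the pose at the moment of the call.
- manip.finish_job(): hands the job in; it is judged then, once.
The state is a dict: "clock": time; "joint_positions": joint angles; "joint_velocities": joint speeds; "joint_torque": joint torques, N m; "tool_pos": TCP position; "ee_rot": TCP orientation; "ft_force": force on the tool from outside, world axes, zero at the start; "wrist_torque": the same for the moment, N m; "opening": finger opening in mm; "gripper_force": force on a finger pad.
Only numpy, scipy, OpenCV 4.12 (cv2) and the standard library are available. Lean on these libraries where they do the work, as an engineer would, in place of code of your own. Each camera call takes 0.05 s, during which the arm holds its last target. There are 200 camera calls.

TASK

The two lemons lie loose on the worktop, where they can roll away: put them away in the two empty hollows of the wooden fruit tray, one in each, bedded lengthwise in the hollow so that they cannot roll. Set them down gently, without dropping them, and let go. The two mandarins stay bedded in their hollows, and the garlic and the honey jar stay where they stand.

Things in the scene. Friction and masses are not known exactly. Their poses are not given: they have to be found in the camera images.
- tray: Loose carved wooden fruit tray, a rounded square 192 x 192 mm, 24 mm high, 0.6 kg, flat on the worktop, yaw varying. Origin: centre of its underside; z up. All four oval hollows are long in its x direction. The hollows lie 2 by 2, centres 92 mm apart along tray x and 96 mm along tray y. A wall cabinet hangs behind, its underside 0.47 m up, its door handles reaching to x = 0.57 m: keep a tall wrist low or drawn back.
- hollow_0 (a point): Middle of the mouth of a hollow, at the height of the tray's flat top (24 mm above its underside), at +46, +48 mm in tray x, y. Axes as the tray's. Each hollow is an elliptic bowl 60 mm long (tray x), 44 mm wide (tray y) and 8.5 mm deep at its middle, with sloping sides. Holds mandarin_a at the start.
- hollow_1 (a point): The same for the hollow at +46, -48 mm in tray x, y. Empty at the start.
- hollow_2 (a point): The same for the hollow at -46, +48 mm in tray x, y. Empty at the start.
- hollow_3 (a point): The same for the hollow at -46, -48 mm in tray x, y. Holds mandarin_b at the start.
- lemon_a: Yellow lemon lying on its side on the worktop, 76 mm long, 57 mm wide, 59 mm high, about 0.12 kg, firm; free to roll about its long axis. Origin on the skin, at the underside as it lies at the start; its x axis runs along its length (either end may point either way, and the axis stays about level as it rolls). It may lie at any yaw; the two lemons swap places between starts.
- lemon_a_center (a point): Middle of lemon_a, 29.5 mm above the worktop while it lies there. Bedded lengthwise in a hollow, it is about 21 mm above the tray's flat top.
- lemon_b: The other yellow lemon, 73 mm long, 56 mm wide, 55 mm high, about 0.10 kg; origin and axes as for lemon_a.
- lemon_b_center (a point): Middle of lemon_b, 27.5 mm above the worktop while it lies there. Bedded lengthwise in a hollow, it is about 20 mm above the tray's flat top.
- mandarin_a: Orange mandarin, 61 mm across, 50 mm high, loose, bedded in hollow_0; its top is about 44 mm above the tray's flat top.
- mandarin_a_center (a point): Middle of mandarin_a.
- mandarin_b: A second mandarin of the same size, bedded in hollow_3.
- mandarin_b_center (a point): Middle of mandarin_b.
- garlic: Pale pink head of garlic, 60 mm across, 59 mm high, standing loose on the worktop in front of the lemons. Origin: centre of its underside.
- honey_jar: Glass honey jar with a grey lid, 60 mm across, 86 mm high, standing loose on the worktop behind the lemons and to the right of the tray. Origin: centre of its underside.

How it is judged (in metres and radians):
At the end, for the whole second after the job is handed in: Each lemon at rest in its own formerly empty hollow: middle within 10 mm of the hollow's seen from above and 12-26 mm over the tray top, length within 0.35 rad of the hollow's. Mandarins still bedded (within 15 mm of their hollows' middles); tray flat on the worktop ((((horizontal distance between lemon_a_center and hollow_1 below 0.01 m and z of lemon_a_center in the frame of hollow_1 between 0.012 and 0.026 m and angle between the x axis of lemon_a and the x axis of tray, either way round below 0.35 rad) and (horizontal distance between lemon_b_center and hollow_2 below 0.01 m and z of lemon_b_center in the frame of hollow_2 between 0.012 and 0.026 m and angle between the x axis of lemon_b and the x axis of tray, either way round below 0.35 rad)) or ((horizontal distance between lemon_a_center and hollow_2 below 0.01 m and z of lemon_a_center in the frame of hollow_2 between 0.012 and 0.026 m and angle between the x axis of lemon_a and the x axis of tray, either way round below 0.35 rad) and (horizontal distance between lemon_b_center and hollow_1 below 0.01 m and z of lemon_b_center in the frame of hollow_1 between 0.012 and 0.026 m and angle between the x axis of lemon_b and the x axis of tray, either way round below 0.35 rad))) and horizontal distance between mandarin_a_center and hollow_0 below 0.015 m and z of mandarin_a_center in the frame of hollow_0 between 0.012 and 0.026 m and horizontal distance between mandarin_b_center and hollow_3 below 0.015 m and z of mandarin_b_center in the frame of hollow_3 between 0.012 and 0.026 m and angle between tray's own z axis and vertical below 0.05 rad and height (world z) of tray below 0.006 m and linear speed of each of lemon_a, lemon_b below 0.02 m/s and angular speed of each of lemon_a, lemon_b below 0.3 rad/s); the robot touches nothing.
It fails at once if the first lemon is let fall or roll off faster than 0.7 m/s (a free fall of more than about 25 mm) (contact force between the fingers and lemon_a below 0.05 N and linear speed of lemon_a above 0.7 m/s).
It fails at once if the second lemon is let fall or roll off faster than 0.7 m/s (a free fall of more than about 25 mm) (contact force between the fingers and lemon_b below 0.05 N and linear speed of lemon_b above 0.7 m/s).
It fails at once if the garlic is moved by more than 30 mm (distance of garlic from where it was at the start of the episode above 0.03 m).
It fails at once if the honey jar is moved by more than 30 mm (distance of honey_jar from where it was at the start of the episode above 0.03 m).
It also fails if it takes over 58 s, if anything falls off the work surface, if the arm or the gripper's body presses on something with over 40 N, if the wrist force passes 120 N, or if a joint passes its speed limit or range.

## Working session

There is one attempt and no reset: what is moved stays moved. The work goes in short steps, Python scripts to look and compute and a tool call to move; the robot and the scene stay as the last step left them, time stands still between calls to the robot, and variables do not carry over. Pictures are saved under pics/ and viewed, at most 10 in all, crops included, and the job is handed in when it is done.

Besides the shell and the picture viewer there is one more tool, called after "Request:" as name([rows], argument=value, ...), one row to a line, values as JSON. send_rows: Moves the arm, as the interface text tells. Its arguments: {"type":"object","properties":{"rows":{"type":"array","items":{"type":"array","items":{"type":"array","items":{"type":"number"}}}},"grip_force":{"type":"number"}},"required":["rows"]}

```bash
mkdir -p pics; ls; python3 - <<'E'
from plant import manip
import cv2,numpy as np
ims=[manip.snapshot(n) for n in("top","side")]
for n,i in zip(("top","side"),ims): cv2.imwrite(f"pics/{n}0.png",i[:,:,::-1])
for n in("top","side","wrist"):
    c=manip.camera_model(n); print(n,np.round(c["mtx"],1).tolist(),np.round(c["cam_to_world"],3).tolist())
s=manip.state(); print(s["clock"],s["tool_pos"],s["ee_rot"],s["opening"])
E
```

```text
pics
top [[506.7, 0.0, 325.8], [0.0, 506.7, 231.8], [0.0, 0.0, 1.0]] [[0.001, -0.993, 0.115, 330.17], [-1.0, 0.002, 0.022, -184.63], [-0.022, -0.115, -0.993, 1051.831], [0.0, 0.0, 0.0, 1.0]]
side [[538.5, 0.0, 318.4], [0.0, 538.5, 237.1], [0.0, 0.0, 1.0]] [[-1.0, 0.018, -0.012, 466.38], [0.018, 0.393, -0.92, 839.05], [-0.011, -0.92, -0.393, 499.296], [0.0, 0.0, 0.0, 1.0]]
wrist [[340.1, 0.0, 318.9], [0.0, 340.1, 240.3], [0.0, 0.0, 1.0]] [[0.342, 0.91, 0.234, 147.743], [0.94, -0.331, -0.085, 610.963], [-0.0, 0.249, -0.968, 385.094], [0.0, 0.0, 0.0, 1.0]]
0.1 [212.79825432 587.13318255 221.98878622] [-1.79921706e+02 -1.61862868e-03  1.60073708e+02] 87.55281703373021
```

View pics/top0.png

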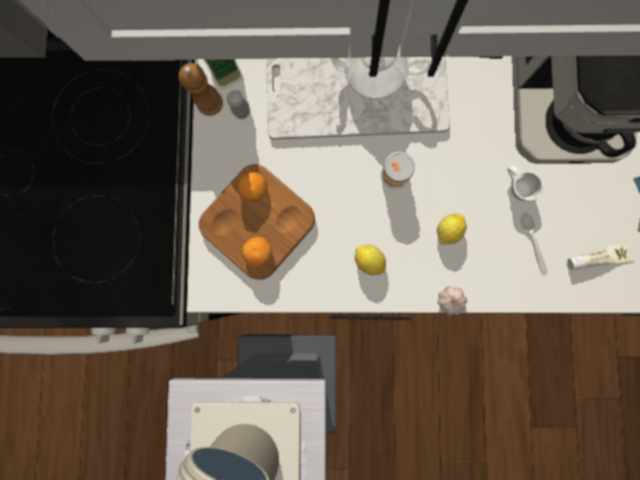

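View pics/side0.png

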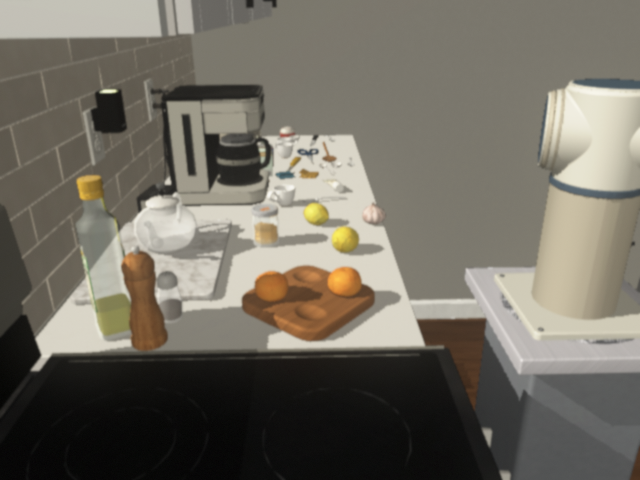

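Top view: lemons at about (370,260) and (452,228), tray at (257,221) turned about 45° with mandarins at (252,186) and (257,251). The garlic is at (452,298) and the jar at (398,170). The side view confirms that layout.

```bash
cat > h.py <<'E'
from plant import manip
import cv2,numpy as np
from scipy.spatial.transform import Rotation as R
def ray(c,px,z):
    K,T=np.array(c["mtx"]),np.array(c["cam_to_world"])
    px=np.atleast_2d(np.array(px,float)); d=np.c_[px,np.ones(len(px))]@np.linalg.inv(K).T@T[:3,:3].T
    return T[:3,3]+d*((z-T[2,3])/d[:,2])[:,None]
def blobs(im,lo,hi,amin):
    m=cv2.inRange(cv2.cvtColor(im,cv2.COLOR_RGB2HSV),lo,hi)
    m=cv2.morphologyEx(m,cv2.MORPH_CLOSE,np.ones((3,3),np.uint8))
    cs,_=cv2.findContours(m,cv2.RETR_EXTERNAL,cv2.CHAIN_APPROX_NONE)
    return sorted([c[:,0] for c in cs if cv2.contourArea(c)>amin],key=len,reverse=True)
def fit(c,cnt,z):   # contour -> plane: centre, ellipse-like axes, yaw of long axis
    p=ray(c,cnt,z)[:,:2].astype(np.float32)
    (x,y),(a,b),t=cv2.fitEllipse(p)
    return np.round([x,y,b,a,(t+90+90)%180-90],1)   # long axis yaw
E
python3 - <<'E'
from h import *
im=cv2.imread("pics/top0.png")[:,:,::-1].copy(); c=manip.camera_model("top")
hsv=cv2.cvtColor(im,cv2.COLOR_RGB2HSV)
for n,p in dict(lem=(370,260),lemsh=(380,268),mand=(252,186),tray=(257,215),traysh=(257,275),hol=(225,222),table=(340,200)).items(): print(n,hsv[p[1],p[0]])
for b in blobs(im,(22,120,60),(34,255,255),100): print("lemon px",b.mean(0),fit(c,b,29))
for b in blobs(im,(8,225,150),(17,255,255),100): print("mand px",b.mean(0),fit(c,b,43))
for b in blobs(im,(4,90,50),(18,255,255),3000):
    p=ray(c,b,20)[:,:2].astype(np.float32); print("tray",b.min(0),b.max(0),cv2.minAreaRect(p))
E
```

```text
lem [ 25 176 210]
lemsh [ 24 189 139]
mand [ 16 199 229]
tray [ 14 150 100]
traysh [ 14 154 103]
hol [ 14 154 146]
table [ 23  18 224]
lemon px [369.84705882 259.62352941] [ 392.6 -251.3   65.2   50.4   46.8]
lemon px [451.27710843 228.6626506 ] [ 455.3 -416.3   65.1   49.1  -36.8]
tray [  0 313] [639 479] ((126.39108276367188, -144.8714599609375), (318.9458923339844, 1281.654541015625), 0.4959583282470703)
tray [199 165] [313 278] ((473.10400390625, -18.829025268554688), (190.55377197265625, 189.22283935546875), 49.038658142089844)
```

```bash
cat >> h.py <<'E'
def plan(x,y,z,yaw,n,grip,start=None):
    """round-number rows from the present pose to x,y,z,yaw in n rows (list in tool axes)"""
    s=manip.state(); p=np.array(s["tool_pos"]) if start is None else np.array(start[:3],float)
    w=s["ee_rot"][2] if start is None else start[3]
    p0,w0=p.copy(),w; dw=(yaw-w0+180)%360-180; T=np.array([x,y,z],float); rows=[]
    for i in range(1,n+1):
        f=i/n; f=f*f*(3-2*f) if n>8 else f
        M=R.from_euler("xyz",[180,0,w],degrees=True).as_matrix()
        d=np.round(M.T@(p0+f*(T-p0)-p),0 if i<n else 1); r=round(-(w0+f*dw-w),1)
        p=p+M@d; w-=r; rows.append([grip]+[float(v) for v in d]+[r])
    for k in range(0,n,8): print([rows[k:k+8]])
    print("max",np.abs(np.array(rows)[:,1:]).max(0)); return [*p,w]
E
python3 - <<'E'
from h import *
plan(473,-19,200,139,24,87)
E
```

```text
[[[87, -2.0, -2.0, 0.0, np.float64(0.1)], [87, -7.0, -7.0, 0.0, np.float64(0.3)], [87, -10.0, -12.0, 1.0, np.float64(0.5)], [87, -15.0, -14.0, 1.0, np.float64(0.7)], [87, -17.0, -18.0, 0.0, np.float64(0.8)], [87, -21.0, -21.0, 1.0, np.float64(0.9)], [87, -24.0, -22.0, 2.0, np.float64(1.0)], [87, -26.0, -24.0, 1.0, np.float64(1.2)]]]
[[[87, -28.0, -25.0, 1.0, np.float64(1.2)], [87, -30.0, -25.0, 1.0, np.float64(1.2)], [87, -32.0, -26.0, 2.0, np.float64(1.3)], [87, -32.0, -25.0, 1.0, np.float64(1.3)], [87, -34.0, -24.0, 1.0, np.float64(1.4)], [87, -33.0, -23.0, 2.0, np.float64(1.2)], [87, -33.0, -22.0, 1.0, np.float64(1.3)], [87, -31.0, -21.0, 1.0, np.float64(1.2)]]]
[[[87, -31.0, -18.0, 1.0, np.float64(1.1)], [87, -28.0, -16.0, 2.0, np.float64(1.1)], [87, -25.0, -14.0, 1.0, np.float64(0.9)], [87, -22.0, -12.0, 0.0, np.float64(0.8)], [87, -19.0, -10.0, 1.0, np.float64(0.7)], [87, -13.0, -7.0, 1.0, np.float64(0.5)], [87, -9.0, -4.0, -0.0, np.float64(0.3)], [87, -3.0, -1.2, -0.0, np.float64(0.1)]]]
max [34.  26.   2.   1.4]
```

Request:
send_rows([
  [[87,-2,-2,0,0.1],[87,-7,-7,0,0.3],[87,-10,-12,1,0.5],[87,-15,-14,1,0.7],[87,-17,-18,0,0.8],[87,-21,-21,1,0.9],[87,-24,-22,2,1.0],[87,-26,-24,1,1.2]],
])

```text
clock: 0.9
tool_pos: [280.8, 428.0, 216.5]
ee_rot: [-180.0, 0.0, 154.5]
ft_force: [1.4, 1.3, -0.0]
opening: 86.2
gripper_force: 0.0
```

Request:
send_rows([
  [[87,-28,-25,1,1.2],[87,-30,-25,1,1.2],[87,-32,-26,2,1.3],[87,-32,-25,1,1.3],[87,-34,-24,1,1.4],[87,-33,-23,2,1.2],[87,-33,-22,1,1.3],[87,-31,-21,1,1.2]],
])

```text
clock: 1.7
tool_pos: [404.9, 135.9, 206.7]
ee_rot: [180.0, 0.0, 144.4]
ft_force: [0.5, 0.3, -0.4]
opening: 87.0
gripper_force: 0.0
```

Request:
send_rows([
  [[87,-31,-18,1,1.1],[87,-28,-16,2,1.1],[87,-25,-14,1,0.9],[87,-22,-12,0,0.8],[87,-19,-10,1,0.7],[87,-13,-7,1,0.5],[87,-9,-4,0,0.3],[87,-3,-1,0,0.1]],
])

```text
clock: 2.5
tool_pos: [473.2, -19.1, 200.7]
ee_rot: [-180.0, -0.0, 138.9]
ft_force: [-0.7, -0.4, -0.1]
opening: 87.1
gripper_force: 0.0
```

```bash
sed -i 's/r=round(-(w0+f\*dw-w),1)/r=round(float(-(w0+f*dw-w)),1)/' h.py; python3 - <<'E'
from h import *
s=manip.state(); print(s["clock"],s["tool_pos"],s["ee_rot"],s["joint_velocities"])
c=manip.camera_model("wrist"); im=manip.snapshot("wrist"); cv2.imwrite("pics/w1.png",im[:,:,::-1]); np.save("w1.npy",c["cam_to_world"])
plan(392,-251,150,46.8,24,87)
E
```

```text
2.5 [473.18789742 -19.14297569 200.65459452] [-1.79995742e+02 -6.07884038e-03  1.38900460e+02] [-1.82846207  1.2705689  -1.75187618  0.25711452  0.67870911 -1.59997459]
[[[87, -0.0, -1.0, 0.0, 0.5], [87, -2.0, -3.0, 1.0, 1.3], [87, -2.0, -6.0, 1.0, 2.2], [87, -3.0, -7.0, 2.0, 2.8], [87, -5.0, -8.0, 2.0, 3.5], [87, -6.0, -9.0, 2.0, 4.1], [87, -7.0, -10.0, 2.0, 4.5], [87, -8.0, -10.0, 3.0, 5.0]]]
[[[87, -10.0, -10.0, 3.0, 5.2], [87, -12.0, -9.0, 3.0, 5.6], [87, -12.0, -8.0, 3.0, 5.6], [87, -14.0, -7.0, 3.0, 5.8], [87, -14.0, -6.0, 4.0, 5.7], [87, -15.0, -4.0, 3.0, 5.7], [87, -14.0, -3.0, 3.0, 5.5], [87, -14.0, -1.0, 3.0, 5.2]]]
[[[87, -13.0, -0.0, 2.0, 5.0], [87, -13.0, 1.0, 3.0, 4.5], [87, -10.0, 1.0, 2.0, 4.1], [87, -9.0, 3.0, 2.0, 3.5], [87, -8.0, 2.0, 2.0, 2.9], [87, -5.0, 2.0, 1.0, 2.1], [87, -3.0, 1.0, 0.0, 1.4], [87, -1.6, 0.6, 0.7, 0.4]]]
max [15.  10.   4.   5.8]
```

View pics/w1.png

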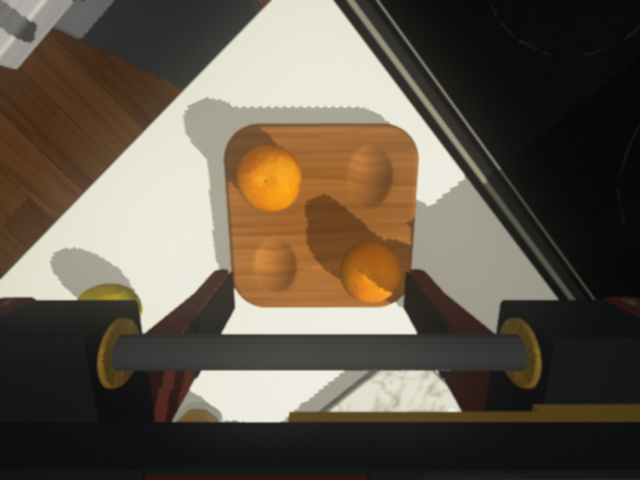

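The wrist view shows the tray square to the tool. The mandarins are at (269,178) and (372,272), and the empty hollows at (274,264) and (369,177) are long in the image's vertical, which is tool x.

Request:
send_rows([
  [[87,0,-1,0,0.5],[87,-2,-3,0,1.3],[87,-2,-6,1,2.2],[87,-3,-7,1,2.8],[87,-5,-8,1,3.5],[87,-6,-9,1,4.1],[87,-7,-10,1,4.5],[87,-8,-10,1,5.0]],
])

```text
clock: 3.35
tool_pos: [451.5, -78.7, 194.6]
ee_rot: [-180.0, -0.0, 114.8]
ft_force: [-0.2, 0.1, -0.2]
opening: 87.6
gripper_force: 0.0
```

Request:
send_rows([
  [[87,-10,-10,1,5.2],[87,-12,-9,1,5.6],[87,-12,-8,1,5.6],[87,-14,-7,1,5.8],[87,-14,-6,1,5.7],[87,-15,-4,1,5.7],[87,-14,-3,1,5.5],[87,-14,-1,1,5.2]],
])

```text
clock: 4.15
tool_pos: [413.1, -190.7, 186.6]
ee_rot: [-180.0, 0.0, 70.5]
ft_force: [-0.3, 0.0, 0.2]
opening: 87.3
gripper_force: 0.0
```

Request:
send_rows([
  [[87,-13,0,1,5.0],[87,-13,1,1,4.5],[87,-10,1,1,4.1],[87,-9,3,1,3.5],[87,-8,2,1,2.9],[87,-5,2,1,2.1],[87,-3,1,0,1.4],[87,-2,1,0,0.4]],
])

```text
clock: 4.95
tool_pos: [392.0, -251.1, 180.7]
ee_rot: [-180.0, 0.0, 46.8]
ft_force: [-0.1, 0.0, -0.4]
opening: 86.9
gripper_force: 0.0
```

```bash
python3 - <<'E'
from h import *
s=manip.state(); print(s["clock"],s["tool_pos"],s["ee_rot"])
c=manip.camera_model("wrist"); im=manip.snapshot("wrist"); cv2.imwrite("pics/w2.png",im[:,:,::-1]); np.save("w2.npy",c["cam_to_world"])
for b in blobs(im,(22,110,40),(36,255,255),400): print("lemon px",b.min(0),b.max(0),fit(c,b,29),fit(c,b,25))
c["cam_to_world"]=np.load("w1.npy"); im=cv2.imread("pics/w1.png")[:,:,::-1].copy()
for b in blobs(im[100:330,200:440],(4,90,30),(22,255,255),3000):
    b=b+[200,100]; print("tray px",b.min(0),b.max(0))
    for z in(22,): print(cv2.minAreaRect(ray(c,b,z)[:,:2].astype(np.float32)))
for p,z in(((269,178),45),((372,272),45),((274,264),20),((369,177),20)): print(p,ray(c,p,z)[0])
E
```

```text
4.95 [ 391.96887152 -251.11298502  180.65081479] [-1.79990454e+02  1.70313927e-03  4.68182139e+01]
lemon px [294 185] [352 259] [ 395.3 -251.4   68.2   54.5   47.7] [ 394.8 -252.    69.    55.2   47.7]
lemon px [446 271] [516 324] [ 461.1 -412.8   67.1   50.4  -70.9] [ 461.4 -415.5   68.    51.   -70.9]
tray px [225 124] [439 312]
((487.25311279296875, -5.9909515380859375), (224.61203002929688, 195.76766967773438), 48.85445785522461)
(269, 178) [407.40859487 -23.32594069  45.        ]
(372, 272) [541.60681307  -9.43035076  45.        ]
(274, 264) [475.54315323 -84.95936673  20.        ]
(369, 177) [471.18643096  48.47575428  20.        ]
```

View pics/w2.png

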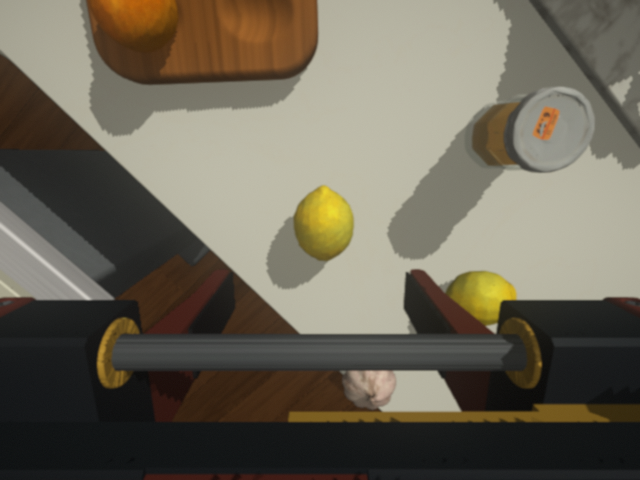

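Lemon 1 lies centred under the tool at (323,222) with its length along tool x. Both hollow estimates agree to about 1 mm. Descending and gripping.

Request:
send_rows([
  [[87.8,2,2.5,15,-0.2],[87.8,0,0,22,0],[87.8,0,0,24,0],[87.8,0,0,24,0],[87.8,0,0,24,0],[87.8,0,0,24,0],[87.8,0,0,22,0],[87.8,0,0,13,0]],
], grip_force=12)

```text
clock: 5.8
tool_pos: [394.9, -250.7, 11.3]
ee_rot: [-179.9, 0.0, 47.1]
ft_force: [-0.2, -0.6, 0.1]
opening: 88.1
gripper_force: 0.0
```

Request:
send_rows([
  [[70,0,0,0,0],[62,0,0,0,0],[50,0,0,0,0],[45,0,0,0,0],[45,0,0,0,0],[45,0,0,0,0],[45,0,0,0,0],[45,0,0,0,0]],
], grip_force=12)

```text
clock: 6.6
tool_pos: [396.1, -251.7, 13.5]
ee_rot: [179.9, -0.0, 47.1]
ft_force: [-0.2, 1.6, 6.2]
opening: 57.5
gripper_force: 12.0
```

Request:
send_rows([
  [[45,0,0,-5,0],[45,0,0,-10,0],[45,0,0,-15,0],[45,0,0,-20,0],[45,0,0,-20,0],[45,0,0,-15,0],[45,0,0,-10,0],[45,0,0,0,0]],
], grip_force=12)

```text
clock: 7.4
tool_pos: [396.0, -251.8, 109.1]
ee_rot: [179.9, -0.0, 47.1]
ft_force: [-0.1, 0.7, -1.1]
opening: 57.6
gripper_force: 12.0
```

```bash
python3 - <<'E'
from h import *
s=manip.state(); print(s["clock"],s["tool_pos"],s["ee_rot"],s["opening"])
c=manip.camera_model("wrist"); im=manip.snapshot("wrist"); cv2.imwrite("pics/w3.png",im[:,:,::-1])
im2=manip.snapshot("side"); cv2.imwrite("pics/s3.png",cv2.resize(im2[180:300,240:400],None,fx=4,fy=4)[:,:,::-1])
for b in blobs(im,(22,110,40),(36,255,255),400): print("lemon px",b.min(0),b.max(0),fit(c,b,s["tool_pos"][2]+17))
plan(476,-85,107.5,139,24,45)
E
```

```text
7.4 [ 395.95738799 -251.76508479  109.11061141] [ 1.79852531e+02 -2.28918636e-02  4.70711987e+01] 57.64273795223781
lemon px [257 226] [392 334] [ 399.7 -247.1   61.5   53.7  -46. ]
[[[45, 1.0, -0.0, 0.0, -0.5], [45, 2.0, -1.0, 0.0, -1.3], [45, 5.0, -1.0, 0.0, -2.2], [45, 5.0, -1.0, 0.0, -2.8], [45, 7.0, -2.0, 0.0, -3.5], [45, 8.0, -1.0, 0.0, -4.1], [45, 9.0, -0.0, 0.0, -4.5], [45, 10.0, 0.0, 0.0, -4.9]]]
[[[45, 11.0, 2.0, 0.0, -5.3], [45, 11.0, 2.0, 0.0, -5.5], [45, 10.0, 3.0, 0.0, -5.6], [45, 11.0, 5.0, 0.0, -5.8], [45, 10.0, 5.0, 0.0, -5.7], [45, 9.0, 7.0, 0.0, -5.6], [45, 9.0, 7.0, 0.0, -5.5], [45, 7.0, 8.0, 0.0, -5.3]]]
[[[45, 6.0, 7.0, 0.0, -4.9], [45, 5.0, 8.0, 0.0, -4.6], [45, 4.0, 7.0, 0.0, -4.0], [45, 3.0, 7.0, 0.0, -3.5], [45, 3.0, 5.0, 0.0, -2.9], [45, 1.0, 4.0, 0.0, -2.1], [45, 1.0, 3.0, 0.0, -1.4], [45, 0.1, 0.4, 0.2, -0.4]]]
max [11.   8.   0.2  5.8]
```

View pics/w3.png

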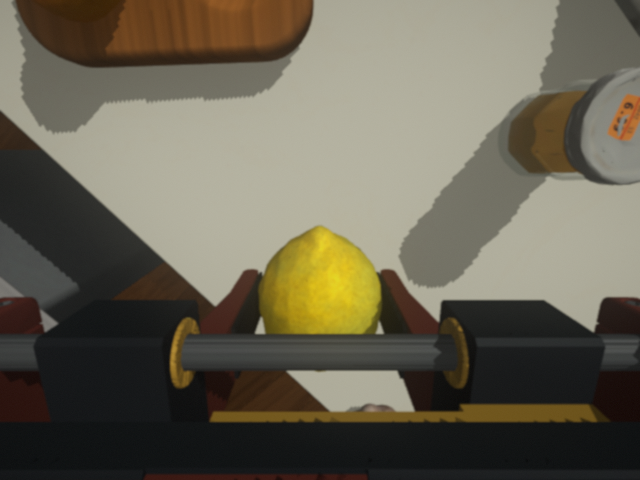

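The lemon is held level between the fingers, its tip at (320,226) pointing along tool x. Carrying it to hollow_1.

Request:
send_rows([
  [[45,1,0,0,-0.5],[45,2,-1,0,-1.3],[45,5,-1,0,-2.2],[45,5,-1,0,-2.8],[45,7,-2,0,-3.5],[45,8,-1,0,-4.1],[45,9,0,0,-4.5],[45,10,0,0,-4.9]],
])

```text
clock: 8.3
tool_pos: [416.0, -207.7, 107.3]
ee_rot: [-180.0, -0.0, 71.2]
ft_force: [0.4, -0.4, -1.1]
opening: 57.7
gripper_force: 12.0
```

Request:
send_rows([
  [[45,11,2,0,-5.3],[45,11,2,0,-5.5],[45,10,3,0,-5.6],[45,11,5,0,-5.8],[45,10,5,0,-5.7],[45,9,7,0,-5.6],[45,9,7,0,-5.5],[45,7,8,0,-5.3]],
])

```text
clock: 9.1
tool_pos: [455.5, -127.3, 107.3]
ee_rot: [-180.0, -0.0, 115.5]
ft_force: [-0.3, 0.4, -1.5]
opening: 57.9
gripper_force: 12.0
```

Request:
send_rows([
  [[45,6,7,0,-4.9],[45,5,8,0,-4.6],[45,4,7,0,-4.0],[45,3,7,0,-3.5],[45,3,5,0,-2.9],[45,1,4,0,-2.1],[45,1,3,0,-1.4],[45,0,0,0,-0.4]],
])

```text
clock: 9.9
tool_pos: [476.1, -85.2, 107.5]
ee_rot: [-180.0, -0.0, 139.1]
ft_force: [-0.0, 0.0, -0.8]
opening: 57.9
gripper_force: 12.0
```

```bash
python3 - <<'E'
from h import *
s=manip.state(); print(s["clock"],s["tool_pos"],s["ee_rot"],s["opening"])
c=manip.camera_model("wrist"); im=manip.snapshot("wrist"); cv2.imwrite("pics/w4.png",im[:,:,::-1])
M=R.from_euler("xyz",[180,0,s["ee_rot"][2]],degrees=True).as_matrix()
m=cv2.inRange(cv2.cvtColor(im,cv2.COLOR_RGB2HSV),(22,110,40),(36,255,255))
ys=np.where(m[:,310:330].any(1))[0]; print(ys.min(),ys.max())
for r in(ys.min(),ys.max()): print((ray(c,(320,r),s["tool_pos"][2]+15)[0]-s["tool_pos"])@M)
# hollow & tray edges in view relative to tool
print("h1 in tool",(np.array([476,-85,24])-s["tool_pos"])@M)
E
```

```text
9.9 [476.05497081 -85.16970526 107.53640449] [-1.79996206e+02 -9.77079284e-03  1.39056476e+02] 57.902332847102244
226 370
[ 37.74265278   0.08710111 -15.        ]
[-35.56881673   0.08600599 -15.        ]
h1 in tool [ 0.15273289  0.09216468 83.53640449]
```

View pics/w4.png

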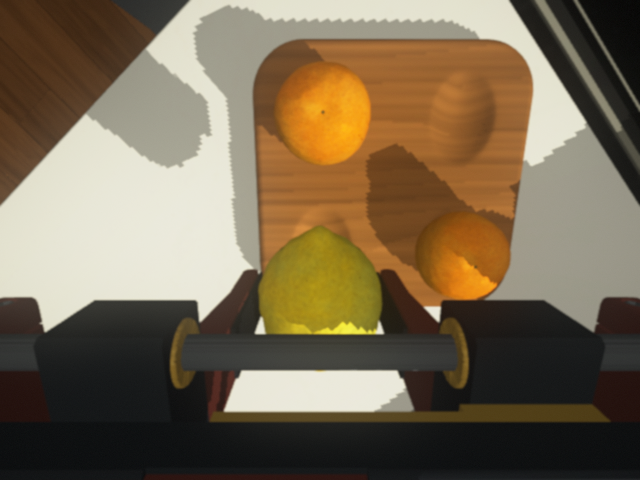

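Lemon sits over hollow_1, about 1 mm forward of the tool. Lowering, then feeling for contact.

Request:
send_rows([
  [[45,-1,0,5,0],[45,0,0,12,0],[45,0,0,14,0],[45,0,0,14,0],[45,0,0,12,0],[45,0,0,8,0],[45,0,0,5,0],[45,0,0,3,0]],
])

```text
clock: 10.75
tool_pos: [476.6, -86.2, 34.1]
ee_rot: [-180.0, -0.0, 139.0]
ft_force: [0.6, -0.7, -1.3]
opening: 57.5
gripper_force: 12.0
```

Request:
send_rows([
  [[45,0,0,1,0],[45,0,0,1,0],[45,0,0,0,0]],
])

```text
clock: 11.05
tool_pos: [476.9, -86.2, 32.9]
ee_rot: [180.0, 0.0, 139.0]
ft_force: [0.6, -0.2, -0.8]
opening: 57.3
gripper_force: 12.0
```

Request:
send_rows([
  [[45,0,0,1,0],[45,0,0,0,0]],
])

```text
clock: 11.25
tool_pos: [477.0, -86.2, 32.1]
ee_rot: [180.0, 0.0, 139.0]
ft_force: [-1.5, 0.0, 1.6]
opening: 57.6
gripper_force: 12.0
```

Request:
send_rows([
  [[45,0,0,1,0],[45,0,0,0,0]],
])

```text
clock: 11.45
tool_pos: [477.3, -86.1, 31.4]
ee_rot: [180.0, 0.1, 139.0]
ft_force: [-0.4, 1.6, 8.2]
opening: 57.4
gripper_force: 12.0
```

Request:
send_rows([
  [[45,0,0,1,0],[45,0,0,0,0]],
])

```text
clock: 11.65
tool_pos: [477.7, -85.9, 30.6]
ee_rot: [179.9, 0.1, 139.0]
ft_force: [0.0, 4.7, 10.0]
opening: 57.7
gripper_force: 11.9
```

Contact at about z=32, seated. I'll ease off and open slowly.

Request:
send_rows([
  [[59,0,0,-0.5,0],[60,0,0,0,0],[62,0,0,0,0],[65,0,0,0,0],[70,0,0,0,0],[76,0,0,0,0],[78,0,0,0,0],[78,0,0,0,0]],
])

```text
clock: 12.45
tool_pos: [476.7, -86.2, 30.1]
ee_rot: [-180.0, -0.0, 139.0]
ft_force: [-0.2, -0.2, -0.1]
opening: 78.1
gripper_force: 0.0
```

Request:
send_rows([
  [[78,0,0,-4,0],[78,0,0,-10,0],[78,0,0,-16,0],[78,0,0,-22,0],[78,0,0,-25,0],[78,0,0,-25,0],[78,0,0,-25,0],[78,0,0,-15,0]],
])

```text
clock: 13.25
tool_pos: [477.4, -86.3, 174.9]
ee_rot: [179.9, 0.2, 139.0]
ft_force: [-0.3, -0.3, -0.2]
opening: 78.0
gripper_force: 0.0
```

```bash
python3 - <<'E'
from h import *
s=manip.state(); print(s["clock"],s["tool_pos"],s["ee_rot"],s["opening"])
c=manip.camera_model("wrist"); im=manip.snapshot("wrist"); cv2.imwrite("pics/w5.png",im[:,:,::-1])
for b in blobs(im,(22,110,40),(36,255,255),400): print("lemon px",b.min(0),b.max(0),fit(c,b,44))
c=manip.camera_model("top"); im=manip.snapshot("top"); cv2.imwrite("pics/t5.png",im[:,:,::-1])
for b in blobs(im,(22,110,60),(34,255,255),100): print("top lemon px",b.mean(0),fit(c,b,29),fit(c,b,44))
plan(456,-415,180,143,32,87)
E
```

```text
13.25 [477.41477077 -86.29251408 174.89399412] [1.79916402e+02 1.51050831e-01 1.38975099e+02] 78.00172198517433
lemon px [289 189] [353 269] [477.4 -83.6  70.3  56.2 -38. ]
top lemon px [450.14285714 227.30952381] [ 458.4 -414.3   65.    50.2  -36.2] [ 456.5 -410.9   64.    49.4  -36.2]
[[[87, -1.0, -1.0, -0.0, -0.0], [87, -1.0, -2.0, -0.0, -0.0], [87, -3.0, -3.0, -0.0, -0.1], [87, -4.0, -5.0, -0.0, -0.1], [87, -4.0, -6.0, -0.0, -0.1], [87, -5.0, -7.0, -0.0, -0.1], [87, -6.0, -8.0, -1.0, -0.1], [87, -7.0, -9.0, 0.0, -0.1]]]
[[[87, -7.0, -10.0, 0.0, -0.2], [87, -8.0, -10.0, -0.0, -0.1], [87, -8.0, -11.0, -0.0, -0.2], [87, -8.0, -12.0, -1.0, -0.2], [87, -9.0, -12.0, 0.0, -0.2], [87, -8.0, -12.0, -0.0, -0.1], [87, -9.0, -12.0, -0.0, -0.2], [87, -9.0, -13.0, -1.0, -0.2]]]
[[[87, -9.0, -12.0, 0.0, -0.2], [87, -9.0, -13.0, -0.0, -0.2], [87, -9.0, -12.0, -0.0, -0.2], [87, -8.0, -12.0, -0.0, -0.2], [87, -8.0, -12.0, -1.0, -0.1], [87, -8.0, -11.0, 0.0, -0.2], [87, -7.0, -11.0, -0.0, -0.2], [87, -6.0, -10.0, -0.0, -0.1]]]
[[[87, -7.0, -9.0, -0.0, -0.1], [87, -5.0, -9.0, -1.0, -0.2], [87, -5.0, -7.0, 0.0, -0.1], [87, -4.0, -6.0, 0.0, -0.1], [87, -3.0, -5.0, 0.0, -0.0], [87, -3.0, -4.0, -0.0, -0.1], [87, -1.0, -2.0, -0.0, -0.0], [87, -0.9, -0.9, -0.1, -0.0]]]
max [ 9.  13.   1.   0.2]
```

View pics/w5.png

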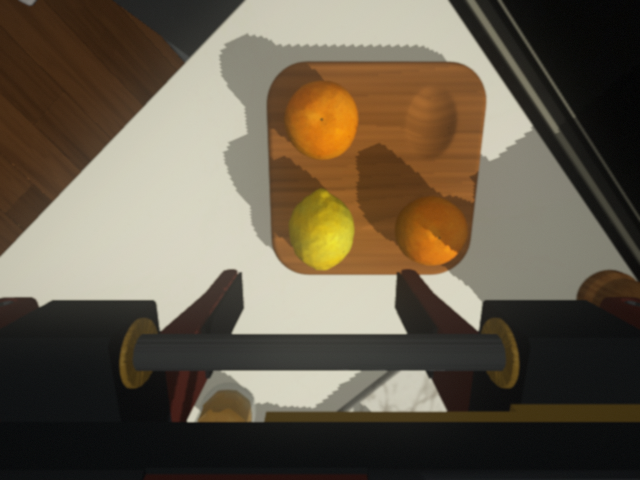

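Lemon 1 is bedded at (321,230), measured at (477.4,-83.6) against hollow_1 at (476,-85). Next, lemon 2.

Request:
send_rows([
  [[87,-4,-5,0,0],[87,-8,-11,0,0],[87,-12,-17,0,0],[87,-15,-20,0,0],[87,-15,-20,0,0],[87,-15,-20,0,0],[87,-15,-20,0,0],[87,-15,-20,0,0]],
])

```text
clock: 14.15
tool_pos: [462.9, -253.2, 170.9]
ee_rot: [-180.0, -0.1, 138.9]
ft_force: [0.3, 0.2, -1.1]
opening: 87.2
gripper_force: 0.0
```

Request:
send_rows([
  [[87,-15,-20,0,0],[87,-15,-20,0,0],[87,-15,-20,0,0],[87,-15,-20,0,0],[87,-15,-20,0,0],[87,-12,-17,0,-2],[87,-8,-11,0,-2],[87,-4,-5,0,0]],
])

```text
clock: 14.95
tool_pos: [451.0, -418.5, 170.6]
ee_rot: [-180.0, -0.1, 142.9]
ft_force: [-0.0, -0.2, -0.1]
opening: 87.1
gripper_force: 0.0
```

```bash
cat > m.py <<'E'
from h import *
import sys
s=manip.state(); print(s["clock"],s["tool_pos"],s["ee_rot"],s["joint_positions"])
c=manip.camera_model("wrist"); im=manip.snapshot("wrist"); cv2.imwrite(f"pics/{sys.argv[1]}.png",im[:,:,::-1])
M=R.from_euler("xyz",[180,0,s["ee_rot"][2]],degrees=True).as_matrix()
for b in blobs(im,(22,110,40),(36,255,255),400):
    f=fit(c,b,27); print("lemon px",b.min(0),b.max(0),f,"in tool",(np.array([f[0],f[1],27])-s["tool_pos"])@M)
E
python3 m.py w6
```

```text
14.95 [ 450.97723084 -418.45594144  170.63384838] [-1.79999026e+02 -1.22031911e-01  1.42891610e+02] [-4.39583639e+01  2.70000355e+01  9.67521233e+01 -1.86423926e-02
  5.63688872e+01 -9.68396336e+01]
lemon px [299 194] [357 270] [ 458.5 -413.8   68.8   53.3  -34.4] in tool [ -3.19033043   8.25176577 143.63384838]
```

View pics/w6.png

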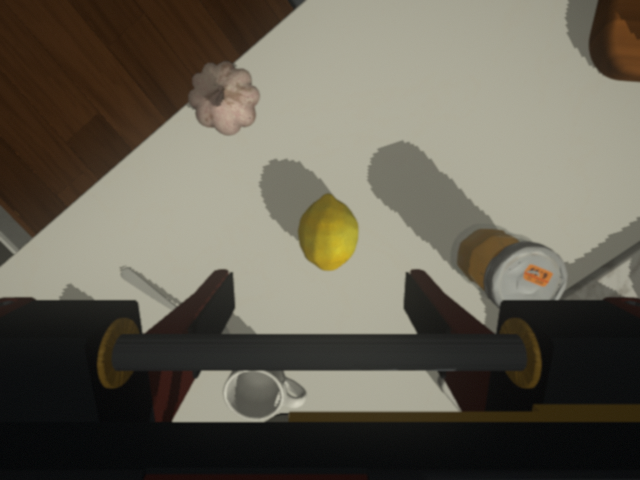

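Lemon 2 is at (328,232), 3 mm back and 8 mm right in the tool frame. The jar at (525,272) is well clear of the gripper body and the garlic is at (225,98).

Request:
send_rows([
  [[87.8,-3,4,12,-0.8],[87.8,0,4.3,20,-0.8],[87.8,0,0,23,0],[87.8,0,0,24,0],[87.8,0,0,24,0],[87.8,0,0,24,0],[87.8,0,0,20,0],[87.8,0,0,11,0]],
])

```text
clock: 15.8
tool_pos: [458.8, -409.9, 11.5]
ee_rot: [180.0, -0.2, 144.6]
ft_force: [-0.5, 0.2, 0.1]
opening: 87.8
gripper_force: 0.0
```

Request:
send_rows([
  [[70,0,0,0,0],[62,0,0,0,0],[50,0,0,0,0],[45,0,0,0,0],[45,0,0,0,0],[45,0,0,0,0],[45,0,0,0,0],[45,0,0,0,0]],
], grip_force=12)

```text
clock: 16.6
tool_pos: [460.2, -412.5, 15.1]
ee_rot: [-180.0, 0.1, 144.6]
ft_force: [-1.9, 0.5, 7.0]
opening: 53.7
gripper_force: 12.0
```

Request:
send_rows([
  [[45,0,0,-5,0],[45,0,0,-10,0],[45,0,0,-20,0],[45,0,0,-25,0],[45,0,0,-25,0],[45,0,0,-20,0],[45,0,0,-10,0],[45,0,0,0,0]],
])

```text
clock: 17.4
tool_pos: [460.4, -412.6, 130.9]
ee_rot: [-180.0, 0.2, 144.6]
ft_force: [-0.2, 0.1, -1.9]
opening: 54.0
gripper_force: 12.0
```

```bash
cat > m2.py <<'E'
from h import *
import sys
s=manip.state(); print(s["clock"],s["tool_pos"],s["ee_rot"],s["opening"])
c=manip.camera_model("wrist"); im=manip.snapshot("wrist"); cv2.imwrite(f"pics/{sys.argv[1]}.png",im[:,:,::-1])
M=R.from_euler("xyz",[180,0,s["ee_rot"][2]],degrees=True).as_matrix()
m=cv2.inRange(cv2.cvtColor(im,cv2.COLOR_RGB2HSV),(22,110,40),(36,255,255))
ys=np.where(m[200:400,310:330].any(1))[0]+200; print(ys.min(),ys.max(),np.where(m[ys.min()+3])[0].mean())
for r in(ys.min(),ys.max()): print((ray(c,(320,r),s["tool_pos"][2]+15)[0]-s["tool_pos"])@M)
for n,h in(("h1",[476,-85,24]),("h2",[470.5,48,24])): print(n,(np.array(h)-s["tool_pos"])@M)
E
python3 m2.py w7
```

```text
17.4 [ 460.39464476 -412.59490504  130.91019703] [-1.79979198e+02  1.65329185e-01  1.44569580e+02] 54.016609655095166
225 334 321.5
[ 38.30666658   0.25164659 -15.        ]
[-15.56886706   0.25254531 -15.        ]
h1 [177.19574892 275.97756337 106.91019703]
h2 [258.77920284 381.16021425 106.91019703]
```

Request:
send_rows([
  [[45,4,6,0,0],[45,9,13,0,0],[45,19,28,0,0],[45,19,29,0,0],[45,19,29,0,0],[45,19,29,0,0],[45,19,29,0,0],[45,19,29,0,0]],
])

```text
clock: 18.25
tool_pos: [466.3, -179.2, 128.4]
ee_rot: [-180.0, -0.1, 144.6]
ft_force: [0.5, -0.3, 0.4]
opening: 54.1
gripper_force: 12.0
```

Request:
send_rows([
  [[45,19,29,0,0],[45,19,29,0,0],[45,19,29,0,0],[45,19,29,0,0],[45,19,28,0,0],[45,19,28,0,0],[45,9,13,0,2.5],[45,4,6,0,3]],
])

```text
clock: 19.05
tool_pos: [473.4, 49.7, 128.4]
ee_rot: [-179.9, -0.1, 139.1]
ft_force: [0.3, 0.3, -1.0]
opening: 53.8
gripper_force: 12.0
```

Request:
send_rows([
  [[45,0,0,0,0],[45,0,0,0,0]],
])

```text
clock: 19.25
tool_pos: [474.1, 47.7, 128.6]
ee_rot: [-179.9, -0.1, 139.2]
ft_force: [0.1, 0.2, -1.1]
opening: 53.8
gripper_force: 12.0
```

```bash
python3 m2.py w8; python3 - <<'E'
from h import *
im=cv2.imread("pics/w8.png")[:,:,::-1].copy(); c=manip.camera_model("wrist")
for b in blobs(im,(22,110,40),(36,255,255),300): print("lemon px",b.min(0),b.max(0),fit(c,b,44))
E
```

```text
19.25 [474.09193333  47.66193181 128.64739042] [-1.79938946e+02 -5.49182085e-02  1.39203948e+02] 53.79544806880758
225 334 322.0
[ 38.19052536   0.11582103 -15.        ]
[-15.62830376   0.11361963 -15.        ]
h1 [-88.12160279 -99.18372846 104.64739042]
h2 [  2.94012057  -2.09092472 104.64739042]
lemon px [260 225] [380 334] [501.   24.7  97.1  92.6  51.7]
```

View pics/w8.png

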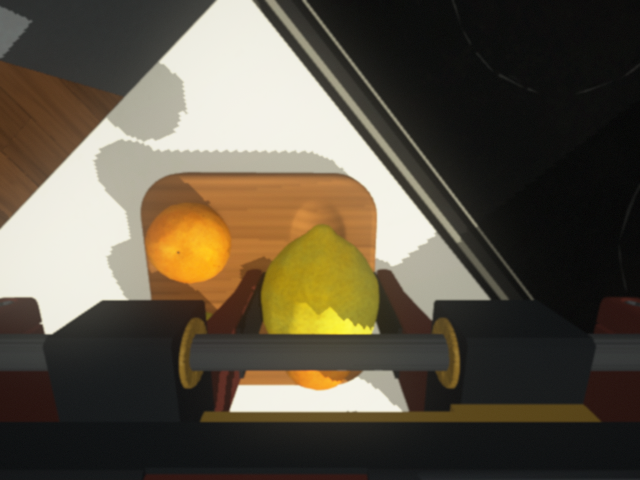

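Lemon 2 is in hand above hollow_2, with the mouth's far end visible at (318,212). I'll verify the tray pose from its visible edges before lowering.

```bash
python3 - <<'E'
from h import *
s=manip.state(); c=manip.camera_model("wrist")
M=R.from_euler("xyz",[180,0,s["ee_rot"][2]],degrees=True).as_matrix()
im=cv2.imread("pics/w8.png")[:,:,::-1].copy(); m=cv2.inRange(cv2.cvtColor(im,cv2.COLOR_RGB2HSV),(4,90,30),(22,255,255))
tl=lambda p,z:((ray(c,p,z)[0]-s["tool_pos"])@M)[:2].round(1)
for r in(220,240,255): x=np.where(m[r,:420])[0]; print(r,x.min(),x.max(),tl((x.min(),r),20),tl((x.max(),r),20))
for q in(190,230,300,330): y=np.where(m[150:,q])[0]+150; print(q,y.min(),tl((q,y.min()),20))
print("mandarin b",tl((189,243),45))
mm=cv2.inRange(cv2.cvtColor(im,cv2.COLOR_RGB2HSV),(4,60,20),(20,255,255))
# old wrist view for the same edges
c["cam_to_world"]=np.load("w1.npy"); im=cv2.imread("pics/w1.png")[:,:,::-1].copy(); m=cv2.inRange(cv2.cvtColor(im,cv2.COLOR_RGB2HSV),(4,90,30),(22,255,255))
for r in(160,200,240): x=np.where(m[r,200:425])[0]+200; print(r,x.min(),x.max(),tl((x.min(),r),20),tl((x.max(),r),20))
for q in(260,320,380): y=np.where(m[100:,q])[0]+100; print(q,y.min(),tl((q,y.min()),20))
print("mandarin b",tl((269,178),45))
E
```

```text
220 0 376 [  16.7 -259.7] [16.5 46. ]
240 144 375 [  -0.2 -144.8] [-0.3 45.8]
255 146 374 [ -13.1 -144.8] [-13.2  45.5]
190 173 [  54.1 -101.7]
230 173 [ 54.1 -70.2]
300 173 [ 54.1 -15.3]
330 174 [53.3  8.3]
mandarin b [  3.9 -98. ]
160 225 417 [  20.4 -143.4] [19.4 45.5]
200 227 415 [ -19.1 -144.3] [-20.1  46.1]
240 230 412 [ -60.9 -144.2] [-61.9  45.7]
260 124 [  53.8 -107.3]
320 124 [ 53.5 -49.8]
380 124 [53.2  7.8]
mandarin b [  4.4 -97.2]
```

The tray has not moved (edges within 0.7 mm). Shift (2,-1.8) and lower.

Request:
send_rows([
  [[45,2,-1.8,6,0],[45,0,0,14,0],[45,0,0,18,0],[45,0,0,18,0],[45,0,0,16,0],[45,0,0,11,0],[45,0,0,6,0],[45,0,0,3,0]],
])

```text
clock: 20.1
tool_pos: [472.2, 47.0, 36.7]
ee_rot: [-180.0, -0.0, 139.1]
ft_force: [0.1, 0.1, -1.3]
opening: 53.6
gripper_force: 12.0
```

Request:
send_rows([
  [[45,0,0,1,0],[45,0,0,1,0],[45,0,0,0,0]],
])

```text
clock: 20.4
tool_pos: [472.7, 47.3, 35.6]
ee_rot: [180.0, 0.0, 139.1]
ft_force: [0.0, 1.7, -1.7]
opening: 53.6
gripper_force: 12.0
```

Request:
send_rows([
  [[45,0,0,1,0],[45,0,0,0,0]],
])

```text
clock: 20.6
tool_pos: [472.6, 47.3, 34.4]
ee_rot: [180.0, 0.0, 139.1]
ft_force: [1.0, 0.3, -1.1]
opening: 53.8
gripper_force: 12.0
```

Request:
send_rows([
  [[45,0.5,0,1,0],[45,0,0,0,0]],
])

```text
clock: 20.8
tool_pos: [471.9, 47.7, 33.2]
ee_rot: [-180.0, -0.0, 139.1]
ft_force: [0.2, -0.2, -1.3]
opening: 53.9
gripper_force: 12.0
```

Request:
send_rows([
  [[45,0.5,0,1,0],[45,0,0,0,0]],
])

```text
clock: 21.0
tool_pos: [471.6, 48.1, 32.4]
ee_rot: [180.0, -0.0, 139.1]
ft_force: [-1.5, 0.1, 5.1]
opening: 53.9
gripper_force: 12.0
```

Request:
send_rows([
  [[45,0,0,0.7,0],[45,0,0,0,0]],
])

```text
clock: 21.2
tool_pos: [471.6, 48.2, 32.0]
ee_rot: [180.0, -0.0, 139.1]
ft_force: [-2.2, 2.0, 8.5]
opening: 53.7
gripper_force: 12.0
```

Contact; releasing.

Request:
send_rows([
  [[56,0,0,-0.3,0],[58,0,0,0,0],[61,0,0,0,0],[65,0,0,0,0],[70,0,0,0,0],[76,0,0,0,0],[78,0,0,0,0],[78,0,0,0,0]],
])

```text
clock: 22.0
tool_pos: [471.6, 47.9, 31.8]
ee_rot: [-180.0, -0.0, 139.1]
ft_force: [0.6, -0.2, 0.1]
opening: 77.7
gripper_force: 0.0
```

Request:
send_rows([
  [[78,0,0,-4,0],[78,0,0,-10,0],[78,0,0,-16,0],[78,0,0,-22,0],[78,0,0,-25,0],[78,0,0,-25,0],[78,0,0,-25,0],[78,0,0,-15,0]],
])

```text
clock: 22.8
tool_pos: [472.4, 48.0, 176.5]
ee_rot: [179.9, 0.1, 139.1]
ft_force: [0.2, -0.0, 0.4]
opening: 78.3
gripper_force: 0.0
```

Request:
send_rows([
  [[78,-10,10,0,0],[78,-20,20,0,0],[78,-20,20,0,0],[78,-10,10,0,0],[78,0,0,0,0]],
])

```text
clock: 23.3
tool_pos: [557.6, 54.1, 172.9]
ee_rot: [-180.0, -0.0, 139.1]
ft_force: [-0.4, -0.2, -0.3]
opening: 78.0
gripper_force: 0.0
```

```bash
python3 - <<'E'
from h import *
s=manip.state(); print(s["clock"],s["tool_pos"],s["opening"],s["ft_force"])
c=manip.camera_model("wrist"); im=manip.snapshot("wrist"); cv2.imwrite("pics/w9.png",im[:,:,::-1])
for b in blobs(im,(22,110,40),(36,255,255),400): print("lemon px",b.min(0),b.max(0),fit(c,b,44))
E
```

```text
23.3 [557.60362065  54.06605972 172.90219138] 77.95043748500603 [-0.43942489 -0.22886506 -0.3329879 ]
lemon px [107 226] [179 316] [477.6 -87.6  79.6  62.  -50.3]
lemon px [212 114] [280 204] [470.4  48.9  69.5  55.4 -43.3]
```

View pics/w9.png

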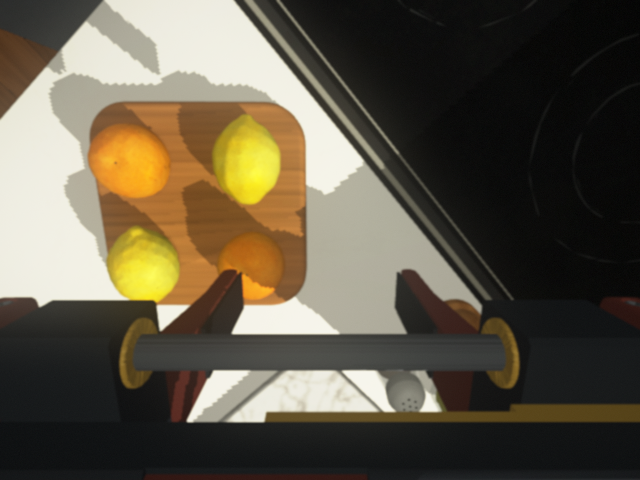

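Lemons are bedded lengthwise at (246,160) and (143,265), both mandarins are in place, and the gripper is clear. Lemon 2 measures (470.4,48.9) against hollow_2 at (470.5,48). Lemon 1 is within about 3 mm.

Request:
send_rows([
  [[78,0,0,0,0],[78,0,0,0,0],[78,0,0,0,0],[78,0,0,0,0]],
])

```text
clock: 23.75
tool_pos: [556.1, 53.9, 173.9]
ee_rot: [180.0, 0.0, 139.1]
ft_force: [-0.6, 0.8, -0.0]
opening: 78.2
gripper_force: 0.0
```

```bash
python3 -c "
from plant import manip
print(manip.finish_job())"
```

```text
the job is handed in; nothing more can be done
None
```

Both lemons are bedded lengthwise in the two empty hollows, each measured within about 3 mm of its hollow's middle; the tray and mandarins look undisturbed, and I handed the job in at about 24 s, with no verdict returned.

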